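Right the toppled reagent bottle and cap it

ROBOT

A 6-joint arm with a two-finger parallel gripper is mounted at the origin on the work surface. World frame = base frame: x ahead of the robot, y to its left, z up, the work surface at z = 0. Lengths are in m, angles in rad, forces in N, time in s.
With the tool pointing down it reaches from about 0.35 to 0.975 m from the base axis. Payload 4.9 kg.
Tool frame: the origin (TCP) lies at the very end of the fingers, on their centre line; the grasp point (between the pads) lies 19 mm behind it; x points along the fingers, y is the direction in which the jaws open and shut, and the axes are right-handed (so a half turn about x gives the same grasp; the last joint's range is limited). The gripper opens to 85 mm and grips with 20 to 120 N. Pads are 22 mm wide; open, the fingers measure 114 mm over their backs; the gripper's body (76 mm by 85 mm) begins 54 mm behind the grasp point. The pads swing forward as they close: fully open they stand 13 mm farther back than shut.
Start: joints at [-1.44, 0.053, 1.613, -0, 1.476, -0.119], TCP at [0.155, -0.606, 0.231] pointing down, gripper open.
Joint ranges: [-3.01, 3.01], [-1.01, 2.22], [0.06, 2.58], [-1.02, 4.17], [0.09, 2.62], [-3.14, 3.14]. Speed limits (rad/s): [2.57, 2.57, 3.14, 3.14, 3.14, 3.14].

INTERFACE

Orientations are given as a rotation vector (axis times angle).
In Python, from station import ctrl, get_image, calibration, finish_job, search_frame, cut_out, mark_of gives the robot as it stands. The module is installed in compiled form; this text tells all that it offers.
- The arm moves only by the tool arm_command, never from a script. Its argument "plan" is a list that holds one entry, the list of rows, each a list of 7 numbers: the shift along the tool's x, y, z in m, then the turn, a rotation vector about the tool's x, y, z in degrees, then the finger opening in m, from 0 to 0.0854. A call has 1 to 20 rows; each row shifts and turns the pose as measured when the row begins, along the tool's axes as they then stand; what a row does not reach is not made up. A row lasts 1/12 s, in which the tool goes at most 41.7 mm and 7.16 degrees, less where a joint would pass 70% of its speed; a pose out of reach is approached as far as the arm can. A call with a gripper value outside its range is refused whole. The fingers move at their own pace and stop on an object; "squeeze" is the grip in N (left out, the last holds). Time passes only in rows, so rows that do not move let the fingers close. It gives the time, the measured TCP pose, the force and the opening at its end, in the units of the state.
- ctrl.get_obs(): the state, without advancing time (a new reading comes with each control period).
- get_image(name): name is "scene" or "top" or "wrist"; returns the picture (384x512x3 uint8, red, green, blue); there is no depth.
- calibration(name): a dict with "fx", "fy", "cx", "cy" (pixels), "cam_to_world" (4x4, takes a point from camera to world coordinates); the wrist camera has in their place "hand_eye" (4x4, takes a point from camera to tool coordinates, whose origin is the TCP and whose axes are the tool frame's). Camera axes: x right, y down, z forward; pixel columns grow to the right and rows downward; lengths in m; the calibration is good to about 2 mm. A picture is of the moment at which its call begins: read the wrist's pose just before it. calibration takes no time and is no camera call.
- finish_job(): hands the job in, once; it reports no verdict.
Trained networks look in the newest picture that a camera, given by its name, has taken for a name from the list of things; names that differ only in an ending like _2 or _b are one class to them, and where a whole thing is asked for, a point or a joint stands for the part that bears it (a point fixed in the world has none). Each returns a list of dicts, best first, with "conf" (0 to 1); they miss things now and then, are a little off and sometimes report something else, mostly with a low value. They report only what shows in the picture. A call takes as long as a camera call. They do not tell look-alikes from the thing itself.
- search_frame(camera, thing): "at" ([x, y, z] in m, in the coordinates of the camera as it stood for that picture, good to about 4 mm: the middle of the surface that is visible of it).
- cut_out(camera, thing): "mask" (384x512 bool, what is visible of it).
- mark_of(camera, thing): "at" ([x, y, z] in m, in the coordinates of the camera as it stood for that picture, good to about 4 mm: a listed point, or the origin of a listed thing).
The state is a dict: "t": time; "q": joint angles; "dq": joint speeds; "effort": joint torques, N m; "tool_pos": TCP position; "tool_rot": TCP orientation; "contact_force": force on the tool from outside, world axes, zero at the start; "wrist_torque": the same for the moment, N m; "opening": finger opening in m.
Only numpy, scipy, OpenCV 4.12 (cv2) and the standard library are available. Lean on these libraries where they do the work, as an engineer would, in place of code of your own. Each camera call takes 0.05 s, during which the arm holds its last target. There are 200 camera calls.

TASK

The open white bottle has toppled against the side of the block heater. Without lifting it off the bench or letting it drop flat, push its foot towards the heater so that its mouth slides up the heater's side until the bottle stands upright on its own. Then put on it, right down, the one of the two blue caps that fits its neck (you may try either), and let go, without shifting the other things around.

Things in the scene. Friction and masses are not known exactly. Their poses are not given: they have to be found in the camera images.
- bottle: Open round bottle, slippery white plastic (friction about 0.35), 165 mm tall, 0.14-0.26 kg: body 60 mm wide to 112 mm, neck 28 mm wide from 130 mm up. Origin: centre of its underside; z: along its axis to the mouth. It leans at about 45 degrees, foot edge on the bench, mouth rim on the heater. Centre of mass about 63 mm up: within 25 degrees of vertical it tips onto its foot if given room.
- mouth (a point): Centre of the bottle's mouth, 165 mm from the underside along its axis. z as the bottle's.
- heater: White block heater, a fixed box 180 mm (its x) by 160 mm (its y) by 180 mm tall. Origin: centre of its underside, on the bench. The bottle's mouth leans on its -y side, a flat upright wall 80 mm from the origin; the bottle's axis is square to that side at the start.
- cap_wide_centre (a point): Centre, half-way up, of the wider blue screwless slip-on cap: 40 mm outside diameter, 26 mm tall, bore 32 mm wide and 21 mm deep, 0.03 kg. Stands open side down on the bench; z points to its closed top. It fits the bottle's neck: fully on, its top inside face rests on the mouth, this centre 8 mm below the mouth.
- cap_narrow_centre (a point): Centre, half-way up, of the narrower blue cap: 34 mm outside diameter, 26 mm tall, bore 26 mm: too tight for the neck. Stands open side down on the bench. Handling it is allowed.
- tube_rack: White rack with tubes, 75 x 200 x 88 mm, bystander on the far side. Origin: centre of its underside.
- tip_box: Blue box of pipette tips, 85 x 125 x 70 mm, bystander. Origin: centre of its underside.
- beaker: Glass beaker 64 mm wide, 85 mm tall, bystander. Origin: centre of its underside.
- flask: Conical flask 72 mm wide, 108 mm tall, bystander near the robot. Origin: centre of its underside.
- pipette: Grey pipette lying on the bench, about 250 mm long, bystander. Origin: under the middle of its handle.
- wash_jar: Amber jar 68 mm wide, 120 mm tall, bystander on the far side. Origin: centre of its underside.
- steel_weight: Steel balance weight, 38 mm wide, 30 mm tall, standing near the caps, bystander. Origin: centre of its underside.
Mind the look-alikes: they are no part of the job. Leave any brown, green or pink look-alike of the part that bears cap_wide_centre alone.

How it is judged:
On the way, in this order (a step that is already met when the one before it is completed fails the run):
1. the bottle is being raised with its mouth against the heater's side, its axis within 37 degrees of vertical (angle between bottle's own z axis and vertical between 0.3 and 0.65 rad and contact force between bottle and heater above 0.05 N), for 0.04 s.
2. the bottle stands upright on the bench, on its own (angle between bottle's own z axis and vertical below 0.05 rad and height (world z) of bottle below 0.004 m and linear speed of bottle below 0.02 m/s and contact force between the fingers and bottle below 0.05 N), for 0.3 s.
At the end, for the whole second after the job is handed in: The bottle stands upright on the bench (within 3 degrees), at rest, with the wider cap right down on its neck (within 3 mm of fully on, centred within 4 mm, square within 6 degrees) (angle between bottle's own z axis and vertical below 0.05 rad and height (world z) of bottle below 0.004 m and linear speed of bottle below 0.02 m/s and horizontal distance between cap_wide_centre and mouth below 0.004 m and z of cap_wide_centre in the frame of mouth between -0.012 and -0.005 m and angle between the z axis of cap_wide_centre and the z axis of bottle, either way round below 0.1 rad); the robot touches nothing.
It fails at once if the bottle is lifted off the bench (the centre of its underside above 45 mm) (height (world z) of bottle above 0.045 m).
It fails at once if the bottle falls flat (angle between bottle's own z axis and vertical above 1.3 rad).
It fails at once if a bystander is moved by more than 30 mm (distance of any of tube_rack, tip_box, beaker, flask, pipette, wash_jar, steel_weight from where it was at the start of the episode above 0.03 m).
It also fails if it takes over 72 s, if anything falls off the work surface, if the arm or the gripper's body presses on something with over 40 N, if the wrist force passes 120 N, or if a joint passes its speed limit or range.

## Working session

There is one attempt and no reset: what is moved stays moved. The work goes in short steps, Python scripts to look and compute and a tool call to move; the robot and the scene stay as the last step left them, time stands still between calls to the robot, and variables do not carry over. Pictures are saved under pics/ and viewed, about 8 in all and at most 12, crops included, and the job is handed in when it is done.

Besides the shell and the picture viewer there is one more tool, called after "Request:" as name([rows], argument=value, ...), one row to a line, values as JSON. arm_command: Moves the arm, as the interface text tells. Its arguments: {"type":"object","properties":{"plan":{"type":"array","items":{"type":"array","items":{"type":"array","items":{"type":"number"}}}},"squeeze":{"type":"number"}},"required":["plan"]}

```bash
mkdir -p pics
cat > h.py <<'E'
import numpy as np, cv2
from scipy.spatial.transform import Rotation as R
from station import ctrl,get_image,calibration,finish_job,search_frame,cut_out,mark_of
np.set_printoptions(precision=4,suppress=True)
def c2w(n,o=None):
    c=calibration(n)
    if n!='wrist': return np.array(c['cam_to_world'])
    o=o or ctrl.get_obs(); T=np.eye(4); T[:3,:3]=R.from_rotvec(o['tool_rot']).as_matrix(); T[:3,3]=o['tool_pos']
    return T@np.array(c['hand_eye'])
def w(T,p): return (T@np.append(p,1))[:3]
def snap(n,f):
    o=ctrl.get_obs(); im=get_image(n); cv2.imwrite('pics/'+f,im[:,:,::-1]); return im,c2w(n,o)
def pix(n,T,p):
    c=calibration(n); q=(np.linalg.inv(T)@np.append(p,1))[:3]; return np.array([c['fx']*q[0]/q[2]+c['cx'],c['fy']*q[1]/q[2]+c['cy']])
def ray(n,T,u,v,z):
    c=calibration(n); d=T[:3,:3]@np.array([(u-c['cx'])/c['fx'],(v-c['cy'])/c['fy'],1]); o=T[:3,3]; return o+d*(z-o[2])/d[2]
E
python3 - <<'E'
from h import *
o=ctrl.get_obs(); print(o)
a,Ta=snap('scene','a.png'); 
for n,im in (('scene',a),('top',None)):
    if im is None: im,Ta=snap('top','b.png'); a2=im
    for t in ['bottle','mouth','heater','cap_wide_centre','cap_narrow_centre','tube_rack','tip_box','beaker','flask','pipette','wash_jar','steel_weight']:
        print(n,t,[(round(d['conf'],2),w(Ta,d['at'])) for d in mark_of(n,t)[:3]])
cv2.imwrite('pics/ab.png',cv2.resize(np.hstack([a,a2])[:,:,::-1],(800,300)))
E
```

```text
{'t': 0.0, 'q': array([-1.44  ,  0.0534,  1.6143, -0.    ,  1.476 , -0.119 ]), 'dq': array([ 0.0006, -0.0012,  0.0005, -0.0003,  0.0001, -0.0005]), 'effort': array([  0.0021, -39.3683, -37.0174,  -0.    ,   0.0071,   0.    ]), 'tool_pos': array([ 0.1544, -0.605 ,  0.23  ]), 'tool_rot': array([ 2.0894,  0.2646, -2.0894]), 'contact_force': array([-0.3457,  0.3126,  0.9915]), 'wrist_torque': array([0.0033, 0.0245, 0.0194]), 'opening': 0.08547721921299588}
scene bottle [(0.72, array([0.601 , 0.0963, 0.0209]))]
scene mouth [(0.58, array([0.5794, 0.2087, 0.1414]))]
scene heater [(0.65, array([ 0.5502,  0.2963, -0.0031]))]
scene cap_wide_centre [(0.69, array([ 0.5942, -0.1823,  0.0131])), (0.57, array([ 0.5552, -0.1038,  0.0154])), (0.47, array([ 0.6912, -0.2111,  0.0115]))]
scene cap_narrow_centre [(0.66, array([ 0.464 , -0.1533,  0.0176]))]
scene tube_rack [(0.83, array([ 0.7984, -0.0477,  0.0016]))]
scene tip_box [(0.66, array([ 0.6592, -0.3612, -0.0005]))]
scene beaker [(0.73, array([ 0.7985, -0.0451, -0.001 ])), (0.67, array([ 0.5137, -0.3205,  0.0008]))]
scene flask [(0.62, array([ 0.
[... 552 characters left out ...]
  0.0137])), (0.69, array([ 0.484 , -0.2302,  0.0105])), (0.62, array([ 0.5555, -0.1027,  0.0105]))]
top cap_narrow_centre [(0.73, array([ 0.7701,  0.1671, -0.0041])), (0.5, array([ 0.4667, -0.1546,  0.0129]))]
top tube_rack [(0.72, array([ 0.802 , -0.0498,  0.003 ])), (0.5, array([ 0.515 , -0.3204, -0.0026]))]
top tip_box [(0.8, array([ 0.6565, -0.3615, -0.0045])), (0.61, array([ 0.5533,  0.2922, -0.0046]))]
top beaker [(0.64, array([ 0.5168, -0.3245,  0.0015]))]
top flask [(0.94, array([ 0.3271, -0.2453, -0.0003]))]
top pipette [(0.97, array([ 0.3772, -0.4559, -0.0012]))]
top wash_jar [(0.64, array([ 0.7671,  0.1654, -0.004 ]))]
top steel_weight [(0.43, array([ 0.7006, -0.1056, -0.0026]))]
```

View pics/a.png

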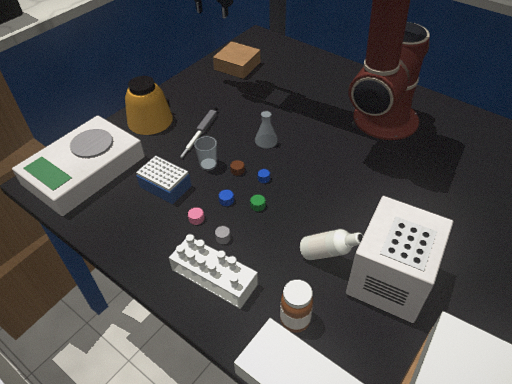

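View pics/b.png

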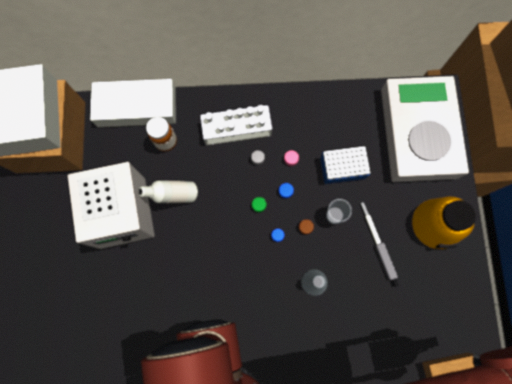

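```bash
cat >> h.py <<'E'
from scipy.optimize import minimize
def ring(r,z,n=24): a=np.arange(n)*2*np.pi/n; return np.c_[r*np.cos(a),r*np.sin(a),np.full(n,z)]
BOX=np.array([[sx*.09,sy*.08,z] for sx in(-1,1) for sy in(-1,1) for z in(0,.18)])
BOT=[np.r_[ring(.03,0),ring(.03,.112)],np.r_[ring(.03,.112),ring(.014,.130)],np.r_[ring(.014,.13),ring(.014,.165)]]
def sil(n,T,parts):
    m=np.zeros((1536,2048),np.uint8)
    for P in parts: cv2.fillConvexPoly(m,cv2.convexHull(np.array([pix(n,T,p)*4+2 for p in P]).round().astype(np.int32)),255)
    return cv2.resize(m,(512,384),interpolation=cv2.INTER_AREA)/255.
def fit(views,f,x0,step):
    def cost(x): return sum(np.abs(sil(n,T,f(x))-m).sum()/m.sum() for n,T,m in views)
    s=np.vstack([x0]+[np.array(x0)+np.eye(len(x0))[i]*step[i] for i in range(len(x0))])
    r=minimize(cost,x0,method='Nelder-Mead',options=dict(initial_simplex=s,xatol=1e-4,fatol=1e-4,maxiter=250)); return r.x,r.fun
def heater(x): Z=R.from_euler('z',x[2]).as_matrix(); return [BOX@Z.T+[x[0],x[1],0]]
def botM(x): # x: foot centre x,y, lean, azimuth of lean
    return (R.from_euler('z',x[3])*R.from_euler('y',x[2])).as_matrix()
def bottle(x): M=botM(x); return [P@M.T+[x[0],x[1],.03*abs(np.sin(x[2]))] for P in BOT]
E
python3 - <<'E'
from h import *
def views(t,ns=('scene','top')):
    v=[]
    for n in ns:
        get_image(n); d=cut_out(n,t); print(t,n,[(round(q['conf'],2),q['mask'].sum()) for q in d]); v.append((n,c2w(n),d[0]['mask'].astype(float)))
    return v
for t,f,x0,s in (('heater',heater,[.553,.2945,.19],[.01,.01,.1]),('bottle',bottle,[.603,.097,.76,1.76],[.01,.01,.1,.1])):
    v=views(t); print('both',*fit(v,f,x0,s))
    for q in v: print(q[0],*fit([q],f,x0,s))
o=ctrl.get_obs();print(R.from_rotvec(o['tool_rot']).as_matrix(),np.array(calibration('wrist')['hand_eye']))
E
```

```text
heater scene []Traceback (most recent call last):
  File "<stdin>", line 8, in <module>
  File "<stdin>", line 5, in views
IndexError: list index out of range
```

Run:
```python
from h import *
def views(t,ns=('scene','top')):
    v=[]
    for n in ns:
        for k in range(3):
            get_image(n); d=cut_out(n,t); print(t,n,[(round(q['conf'],2),q['mask'].sum()) for q in d])
            if d: v.append((n,c2w(n),d[0]['mask'].astype(float)));break
    return v
for t,f,x0,s in (('heater',heater,[.553,.2945,.19],[.01,.01,.1]),('bottle',bottle,[.603,.097,.76,1.76],[.01,.01,.1,.1])):
    v=views(t); print('both',*fit(v,f,x0,s))
    for q in v: print(q[0],*fit([q],f,x0,s))
o=ctrl.get_obs();print(o['t'],R.from_rotvec(o['tool_rot']).as_matrix(),np.array(calibration('wrist')['hand_eye']))
```

```text
heater scene [(0.63, np.int64(8452))]
heater top [(0.97, np.int64(5832))]
both [0.5524 0.2939 0.167 ] 0.1145984844020932
scene [0.5443 0.2918 0.1703] 0.05656301327914033
top [0.5527 0.2943 0.1809] 0.04456480809058877
bottle scene [(0.56, np.int64(1392))]
bottle top [(0.6, np.int64(1043))]Traceback (most recent call last):
  File "<stdin>", line 10, in <module>
  File "h.py", line 28, in fit
    r=minimize(cost,x0,method='Nelder-Mead',options=dict(initial_simplex=s,xatol=1e-4,fatol=1e-4,maxiter=250)); return r.x,r.fun
    res = _minimize_neldermead(fun, x0, args, callback, bounds=bounds,
                               **options)
    fxcc = func(xcc)
    fx = function(np.copy(x), *(wrapper_args + args))
  File "h.py", line 26, in cost
    def cost(x): return sum(np.abs(sil(n,T,f(x))-m).sum()/m.sum() for n,T,m in views)
                        ~~~^^^^^^^^^^^^^^^^^^^^^^^^^^^^^^^^^^^^^^^^^^^^^^^^^^^^^^^^^^
  File "h.py", line 26, in <genexpr>
    def cost(x): return sum(np.abs(sil(n,T,f(x))-m).sum()/m.sum() for n,T,m in views)
                                   ~~~^^^^^^^^^^
  File "h.py", line 23, in sil
    for P in parts: cv2.fillConvexPoly(m,cv2.convexHull(np.array([pix(n,T,p)*4+2 for p in P]).round().astype(np.int32)),255)
                                                                  ~~~^^^^^^^
  File "h.py", line 14, in pix
    c=calibration(n); q=(np.linalg.inv(T)@np.append(p,1))[:3]; return np.array([c['fx']*q[0]/q[2]+c['cx'],c['fy']*q[1]/q[2]+c['cy']])
ValueError: time passes only in moves, steps and waits
```

```bash
sed -i 's/^def c2w/import functools\n_cal=functools.lru_cache(None)(calibration)\ndef c2w/; s/c=calibration(n)/c=_cal(n)/' h.py
cat >> h.py <<'E'
def views(t,ns=('scene','top')):
    v=[]
    for n in ns:
        for k in range(3):
            get_image(n); d=cut_out(n,t)
            if d: v.append((n,c2w(n),d[0]['mask'].astype(float)));break
    return v
E
python3 - <<'E'
from h import *
x0,s=[.603,.097,.76,1.76],[.01,.01,.1,.1]
v=views('bottle'); print('both',*fit(v,bottle,x0,s))
for q in v: print(q[0],*fit([q],bottle,x0,s))
o=ctrl.get_obs();print(o['t'],R.from_rotvec(o['tool_rot']).as_matrix(),np.array(calibration('wrist')['hand_eye']))
E
```

```text
both [0.6089 0.0961 0.7747 1.7623] 0.13093577546146248
scene [0.6078 0.095  0.7886 1.7553] 0.060631777463460636
top [0.6113 0.1005 0.7356 1.8111] 0.049561331509347925
2.0 [[-0.      0.2472 -0.969 ]
 [ 0.     -0.969  -0.2472]
 [-1.     -0.     -0.    ]] [[ 0.0005 -0.2696  0.963  -0.1432]
 [ 1.      0.001  -0.0002  0.    ]
 [-0.0009  0.963   0.2696 -0.067 ]
 [ 0.      0.      0.      1.    ]]
```

```bash
cat >> h.py <<'E'
YAW=.18; EX=np.array([np.cos(YAW),np.sin(YAW),0]); D=np.array([-np.sin(YAW),np.cos(YAW),0]); UZ=np.array([0,0,1.])
def orient(L): x=D*np.sin(L)-UZ*np.cos(L); return np.c_[x,EX,np.cross(x,EX)]
def rows(p,M,n,op,o=None,straight=True):
    o=o or ctrl.get_obs(); R0=R.from_rotvec(o['tool_rot']); rv=(R0.inv()*R.from_matrix(M)).as_rotvec()
    st=(np.array(p)-o['tool_pos'])/n; out=[]
    for k in range(n):
        sh=(R0*R.from_rotvec(rv*k/n)).inv().apply(st); out.append([*(float(round(v,4)) for v in sh),*(float(round(v,2)) for v in np.degrees(rv/n)),op])
    print(str(out).replace(' ',''),'rot',np.degrees(rv))
def state():
    o=ctrl.get_obs(); print('t',o['t'],'p',o['tool_pos'],'f',o['contact_force'],'op',o['opening'],'q',o['q'],'lean',np.degrees(np.arccos(-R.from_rotvec(o['tool_rot']).as_matrix()[2,0])))
E
python3 - <<'E'
from h import *
rows([.622,.017,.15],orient(np.radians(15)),20,.02)
E
```

```text
[[0.0041,-0.0244,-0.0303,-4.27,0.6,-0.56,0.02],[0.0046,-0.022,-0.032,-4.27,0.6,-0.56,0.02],[0.0052,-0.0195,-0.0335,-4.27,0.6,-0.56,0.02],[0.0057,-0.0169,-0.0348,-4.27,0.6,-0.56,0.02],[0.0062,-0.0142,-0.0359,-4.27,0.6,-0.56,0.02],[0.0067,-0.0114,-0.0368,-4.27,0.6,-0.56,0.02],[0.0072,-0.0086,-0.0375,-4.27,0.6,-0.56,0.02],[0.0077,-0.0057,-0.0379,-4.27,0.6,-0.56,0.02],[0.0081,-0.0028,-0.0382,-4.27,0.6,-0.56,0.02],[0.0086,0.0001,-0.0382,-4.27,0.6,-0.56,0.02],[0.0089,0.0031,-0.038,-4.27,0.6,-0.56,0.02],[0.0093,0.006,-0.0375,-4.27,0.6,-0.56,0.02],[0.0096,0.0088,-0.0369,-4.27,0.6,-0.56,0.02],[0.0099,0.0117,-0.036,-4.27,0.6,-0.56,0.02],[0.0101,0.0144,-0.0349,-4.27,0.6,-0.56,0.02],[0.0104,0.0171,-0.0337,-4.27,0.6,-0.56,0.02],[0.0105,0.0196,-0.0322,-4.27,0.6,-0.56,0.02],[0.0106,0.0221,-0.0305,-4.27,0.6,-0.56,0.02],[0.0107,0.0244,-0.0287,-4.27,0.6,-0.56,0.02],[0.0108,0.0266,-0.0267,-4.27,0.6,-0.56,0.02]] rot [-85.4713  12.0645 -11.2512]
```

Request:
arm_command([
  [[0.004, -0.024, -0.03, -4.3, 0.6, -0.6, 0.02], [0.005, -0.022, -0.032, -4.3, 0.6, -0.6, 0.02], [0.005, -0.02, -0.034, -4.3, 0.6, -0.6, 0.02], [0.006, -0.017, -0.035, -4.3, 0.6, -0.6, 0.02], [0.006, -0.014, -0.036, -4.3, 0.6, -0.6, 0.02], [0.007, -0.011, -0.037, -4.3, 0.6, -0.6, 0.02], [0.007, -0.009, -0.037, -4.3, 0.6, -0.6, 0.02], [0.008, -0.006, -0.038, -4.3, 0.6, -0.6, 0.02], [0.008, -0.003, -0.038, -4.3, 0.6, -0.6, 0.02], [0.009, 0, -0.038, -4.3, 0.6, -0.6, 0.02], [0.009, 0.003, -0.038, -4.3, 0.6, -0.6, 0.02], [0.009, 0.006, -0.038, -4.3, 0.6, -0.6, 0.02], [0.01, 0.009, -0.037, -4.3, 0.6, -0.6, 0.02], [0.01, 0.012, -0.036, -4.3, 0.6, -0.6, 0.02], [0.01, 0.014, -0.035, -4.3, 0.6, -0.6, 0.02], [0.01, 0.017, -0.034, -4.3, 0.6, -0.6, 0.02], [0.01, 0.02, -0.032, -4.3, 0.6, -0.6, 0.02], [0.011, 0.022, -0.03, -4.3, 0.6, -0.6, 0.02], [0.011, 0.024, -0.029, -4.3, 0.6, -0.6, 0.02], [0.011, 0.027, -0.027, -4.3, 0.6, -0.6, 0.02]],
])

```text
t: 3.67
tool_pos: [0.6166, 0.0565, 0.1527]
tool_rot: [1.19, 1.526, -0.903]
contact_force: [0.5, -1.2, -0.1]
opening: 0.02
```

Run:
```python
from h import *
state()
im,T=snap('wrist','c.png')
for t in ('bottle','mouth'): print(t,[(round(d['conf'],2),w(T,d['at'])) for d in mark_of('wrist',t)[:2]])
d=cut_out('wrist','bottle')
if d:
    m=d[0]['mask'].astype(float); print(m.sum()); v=[('wrist',T,m)]
    print(fit(v,bottle,[.607,.0965,.775,1.76],[.01,.01,.1,.1]))
rows([.622,.017,.03],orient(np.radians(15)),6,.02)
```

```text
t 3.6667 p [0.6166 0.0565 0.1527] f [ 0.4516 -1.2221 -0.092 ] op 0.02000416695015607 q [-0.1403  0.1386  1.6719  0.2482  1.4317 -0.4401] lean 15.103302393223352
bottle [(0.85, array([0.6061, 0.0929, 0.0195]))]
mouth []
12099.0
(array([0.6083, 0.0945, 0.8022, 1.7727]), np.float64(0.02137139838165202))
[[0.018,-0.0007,0.0116,0.65,-0.02,0.13,0.02],[0.018,-0.0006,0.0116,0.65,-0.02,0.13,0.02],[0.018,-0.0005,0.0116,0.65,-0.02,0.13,0.02],[0.018,-0.0004,0.0116,0.65,-0.02,0.13,0.02],[0.018,-0.0003,0.0116,0.65,-0.02,0.13,0.02],[0.018,-0.0002,0.0116,0.65,-0.02,0.13,0.02]] rot [ 3.9237 -0.0967  0.76  ]
```

View pics/c.png

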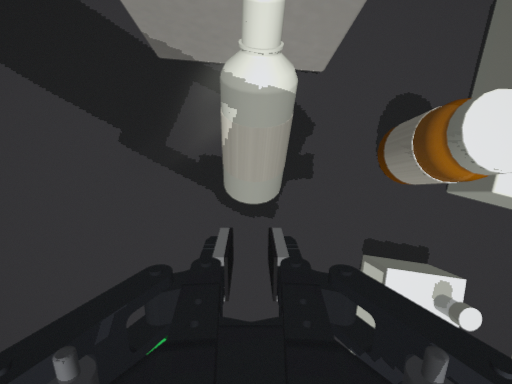

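```bash
sed -i 's/^YAW=.18/YAW=.19/' h.py
python3 - <<'E'
from h import *
rows([.6200,.033,.03],orient(np.radians(15)),5,.02)
M=orient(np.radians(15)); print('push 4mm + down 1.5mm in tool', M.T@(D*.004-UZ*.0015))
E
```

```text
[[0.0224,-0.0004,0.0108,0.67,-0.02,0.12,0.02],[0.0224,-0.0003,0.0108,0.67,-0.02,0.12,0.02],[0.0224,-0.0002,0.0108,0.67,-0.02,0.12,0.02],[0.0224,-0.0002,0.0108,0.67,-0.02,0.12,0.02],[0.0224,-0.0001,0.0108,0.67,-0.02,0.12,0.02]] rot [ 3.3704 -0.0953  0.6113]
push 4mm + down 1.5mm in tool [ 0.0025  0.     -0.0035]
```

Request:
arm_command([
  [[0.015, 0, 0.02, 0.7, 0, 0.1, 0.02], [0.024, 0, 0.011, 0.7, 0, 0.1, 0.02], [0.024, 0, 0.011, 0.7, 0, 0.1, 0.02], [0.024, 0, 0.006, 0.7, 0, 0.1, 0.02], [0.02, 0, 0.006, 0.7, 0, 0.1, 0.02], [0, 0, 0, 0, 0, 0, 0.02]],
])

```text
t: 4.37
tool_pos: [0.6237, 0.023, 0.0371]
tool_rot: [1.251, 1.484, -0.957]
contact_force: [-1.7, -0.8, -1.5]
opening: 0.0202
```

Run:
```python
from h import *
state()
rows([.6200,.033,.03],orient(np.radians(15)),1,.02)
```

```text
t 4.3667 p [0.6237 0.023  0.0371] f [-1.7348 -0.7705 -1.4722] op 0.020151460420714775 q [-0.1913  0.2775  1.7222  0.256   1.2397 -0.4629] lean 14.714484090130545
[[0.0095,-0.0019,-0.0084,-0.72,0.29,-0.6,0.02]] rot [-0.7185  0.2936 -0.5972]
```

Request:
arm_command([
  [[0.004, -0.001, -0.0065, 0, 0, 0, 0.02], [0.004, -0.001, -0.0065, 0, 0, 0, 0.02], [0.004, 0, -0.0065, 0, 0, 0, 0.02], [0.004, 0, -0.0065, 0, 0, 0, 0.02], [0.001, 0, -0.004, 0, 0, 0, 0.02], [0.001, 0, -0.004, 0, 0, 0, 0.02], [0.0025, 0, -0.0035, 0, 0, 0, 0.02], [0.0025, 0, -0.0035, 0, 0, 0, 0.02], [0.0025, 0, -0.0035, 0, 0, 0, 0.02], [0.0025, 0, -0.0035, 0, 0, 0, 0.02]],
])

```text
t: 5.2
tool_pos: [0.6158, 0.0758, 0.0296]
tool_rot: [1.252, 1.468, -0.952]
contact_force: [0.6, -3.0, -0.1]
opening: 0.0203
```

```bash
cat >> h.py <<'E'
def wb(x0,f='t.png'):
    im,T=snap('wrist',f)
    for k in range(3):
        d=cut_out('wrist','bottle')
        if d: break
        get_image('wrist')
    x,c=fit([('wrist',T,d[0]['mask'].astype(float))],bottle,x0,[.01,.01,.1,.1]); r=x[:2]-.03*np.cos(x[2])*D[:2]
    p=ctrl.get_obs()['tool_pos']; print('bottle',x,'lean',np.degrees(x[2]),c,'rim-tip along D',(r-p[:2])@D[:2],'lat',(r-p[:2])@EX[:2])
E
python3 - <<'E'
from h import *
state(); wb([.606,.1,.7,1.77])
E
```

```text
t 5.2 p [0.6158 0.0758 0.0296] f [ 0.5757 -2.9958 -0.0869] op 0.020277224693176568 q [-0.1076  0.2593  1.758   0.2626  1.1884 -0.3896] lean 14.24392265304832
bottle [0.6071 0.1057 0.6905 1.7686] lean 39.563082208062006 0.010473514665939166 rim-tip along D 0.006947033073728182 lat -0.002361692162980493
```

Request:
arm_command([
  [[0.0045, -0.0005, -0.003, 0, 0, 0, 0.02], [0.0045, -0.0005, -0.003, 0, 0, 0, 0.02], [0.0045, -0.0005, -0.003, 0, 0, 0, 0.02], [0.0045, -0.0005, -0.003, 0, 0, 0, 0.02], [0.004, 0, -0.0035, 0, 0, 0, 0.02], [0.004, 0, -0.0035, 0, 0, 0, 0.02], [0.002, 0, -0.0035, 0, 0, 0, 0.02]],
])

```text
t: 5.88
tool_pos: [0.6089, 0.107, 0.0061]
tool_rot: [1.256, 1.47, -0.952]
contact_force: [0.4, -1.3, -1.6]
opening: 0.0197
```

Run:
```python
from h import *
state(); wb([.604,.12,.6,1.77])
```

```text
t 5.8833 p [0.6089 0.107  0.0061] f [ 0.351  -1.3152 -1.6477] op 0.01967839127329518 q [-0.0596  0.2821  1.7773  0.2749  1.1373 -0.356 ] lean 14.443201592380587
bottle [0.6045 0.1258 0.6145 1.7779] lean 35.206447581777745 0.11301221981657167 rim-tip along D -0.005719578077269238 lat -0.00048316086940040936
```

Run:
```python
from h import *
v=views('bottle'); print(*fit(v,bottle,[.604,.125,.5,1.77],[.01,.01,.1,.1]))
for q in v: print(q[0],*fit([q],bottle,[.604,.125,.5,1.77],[.01,.01,.1,.1]))
for n in ('scene','top'): print([(w(c2w(n),d['at']),t) for t in('bottle','mouth') for d in mark_of(n,t)[:1]])
```

```text
[0.5761 0.1756 0.5824 0.3529] 4.175138239319617
scene [ 0.714  -0.0203  0.6048  0.7594] 2.908191434468524
top [ 0.5981  0.1947 -0.0704  1.777 ] 0.3933180364344319
[(array([0.6019, 0.1421, 0.0134]), 'bottle'), (array([0.5867, 0.2079, 0.1649]), 'mouth')]
[(array([0.588, 0.211, 0.162]), 'mouth')]
```

View pics/t.png

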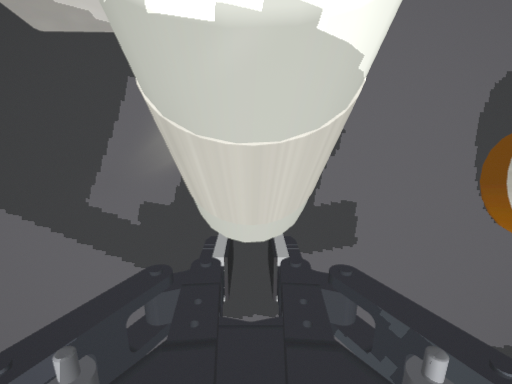

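Request:
arm_command([
  [[0.001, 0, -0.004, 0, 0, 0, 0.02], [0.001, 0, -0.004, 0, 0, 0, 0.02], [0.001, 0, -0.004, 0, 0, 0, 0.02], [0.001, 0, -0.004, 0, 0, 0, 0.02]],
])

```text
t: 6.72
tool_pos: [0.6068, 0.122, 0.0069]
tool_rot: [1.257, 1.466, -0.953]
contact_force: [0.8, -0.4, -0.7]
opening: 0.0204
```

Run:
```python
from h import *
state()
snap('scene','d.png');snap('top','e.png')
for n in ('scene','top'): print([(w(c2w(n),d['at']),t) for t in('bottle','mouth') for d in mark_of(n,t)[:1]])
a=cv2.imread('pics/d.png')[170:330,260:470]; b=cv2.imread('pics/e.png')[130:260,60:240]
cv2.imwrite('pics/de.png',np.hstack([cv2.resize(a,(400,305)),cv2.resize(b,(400,305))]))
```

```text
t 6.7167 p [0.6068 0.122  0.0069] f [ 0.7841 -0.4499 -0.671 ] op 0.0204178401208114 q [-0.0344  0.2777  1.7809  0.2749  1.1297 -0.3299] lean 14.32165481886632
[(array([0.7643, 0.1718, 0.0006]), 'bottle'), (array([0.5868, 0.2064, 0.1679]), 'mouth')]
[(array([0.6024, 0.1579, 0.0084]), 'bottle'), (array([0.5889, 0.2091, 0.1628]), 'mouth')]
```

View pics/de.png

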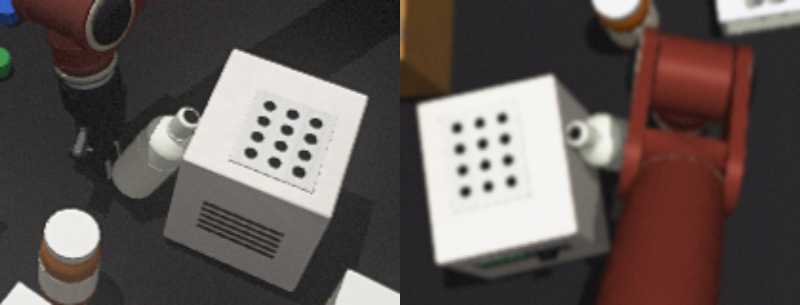

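Request:
arm_command([
  [[0.001, 0, -0.004, 0, 0, 0, 0.02], [-0.008, 0, 0.031, 0, 0, 0, 0.02], [-0.008, 0, 0.031, 0, 0, 0, 0.02], [-0.003, 0, 0.01, 0, 0, 0, 0.02], [0, 0, 0, 0, 0, 0, 0.02], [0, 0, 0, 0, 0, 0, 0.02], [0, 0, 0, 0, 0, 0, 0.02], [0, 0, 0, 0, 0, 0, 0.02], [0, 0, 0, 0, 0, 0, 0.02], [0, 0, 0, 0, 0, 0, 0.02], [0, 0, 0, 0, 0, 0, 0.02], [0, 0, 0, 0, 0, 0, 0.02]],
])

```text
t: 8.02
tool_pos: [0.6182, 0.0576, 0.0084]
tool_rot: [1.255, 1.472, -0.947]
contact_force: [-0.1, -0.4, -0.4]
opening: 0.0199
```

Run:
```python
from h import *
state(); wb([.601,.16,.02,1.77],'f.png')
v=views('bottle'); 
for q in v: print(q[0],*fit([q],bottle,[.601,.16,.02,1.77],[.01,.01,.1,.1]))
for n in ('scene','top'): print([(w(c2w(n),d['at']),t) for t in('bottle','mouth') for d in mark_of(n,t)[:1]])
```

```text
t 8.0167 p [0.6182 0.0576 0.0084] f [-0.1306 -0.3936 -0.3572] op 0.019857463583698234 q [-0.1388  0.2955  1.7563  0.27    1.1635 -0.4329] lean 14.578290612490328
bottle [0.6002 0.1446 0.1614 1.9001] lean 9.250046146263486 11.373895698298956 rim-tip along D 0.059309116964644436 lat -0.001289466847206688
scene [ 0.6     0.1604 -0.0172  1.7371] 0.07712198973549152
top [ 0.6015  0.1645 -0.0257  1.8246] 0.05449651046859421
[(array([ 0.3743, -0.4552, -0.0031]), 'bottle'), (array([0.6064, 0.1582, 0.1724]), 'mouth')]
[(array([0.5992, 0.1599, 0.0011]), 'bottle'), (array([0.6018, 0.1613, 0.1669]), 'mouth')]
```

View pics/f.png

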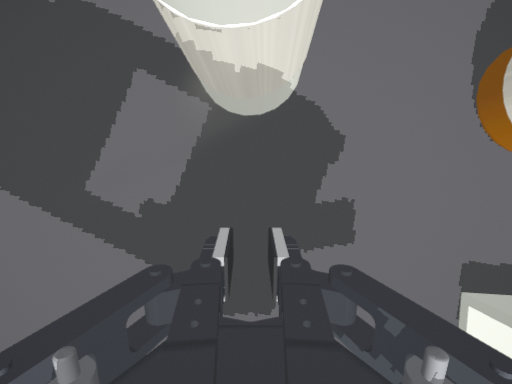

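Run:
```python
from h import *
o=dict(ctrl.get_obs()); o['tool_pos']=o['tool_pos']+np.array([0,0,.08])
rows([.594,-.185,.13],orient(0),9,.06,o)
```

```text
[[-0.0111,-0.0072,0.024,-0.08,-1.61,-0.15,0.06],[-0.0104,-0.0073,0.0243,-0.08,-1.61,-0.15,0.06],[-0.0097,-0.0074,0.0246,-0.08,-1.61,-0.15,0.06],[-0.009,-0.0074,0.0248,-0.08,-1.61,-0.15,0.06],[-0.0083,-0.0075,0.025,-0.08,-1.61,-0.15,0.06],[-0.0076,-0.0075,0.0253,-0.08,-1.61,-0.15,0.06],[-0.0068,-0.0076,0.0254,-0.08,-1.61,-0.15,0.06],[-0.0061,-0.0076,0.0256,-0.08,-1.61,-0.15,0.06],[-0.0054,-0.0077,0.0258,-0.08,-1.61,-0.15,0.06]] rot [ -0.7645 -14.5152  -1.3101]
```

Request:
arm_command([
  [[-0.04, 0, 0, 0, 0, 0, 0.06], [-0.04, 0, 0, 0, 0, 0, 0.06], [-0.011, -0.007, 0.024, -0.1, -1.6, -0.15, 0.06], [-0.01, -0.007, 0.024, -0.1, -1.6, -0.15, 0.06], [-0.01, -0.007, 0.025, -0.1, -1.6, -0.15, 0.06], [-0.009, -0.007, 0.025, -0.1, -1.6, -0.15, 0.06], [-0.008, -0.0075, 0.025, -0.1, -1.6, -0.15, 0.06], [-0.008, -0.0075, 0.025, -0.1, -1.6, -0.15, 0.06], [-0.007, -0.0075, 0.025, -0.1, -1.6, -0.15, 0.06], [-0.006, -0.0075, 0.025, -0.1, -1.6, -0.15, 0.06], [-0.005, -0.0075, 0.026, -0.1, -1.6, -0.15, 0.06], [0, 0, 0, 0, 0, 0, 0.06]],
])

```text
t: 9.62
tool_pos: [0.596, -0.2152, 0.1332]
tool_rot: [1.053, 1.29, -1.072]
contact_force: [0.8, 0.1, 0.4]
opening: 0.06
```

Run:
```python
from h import *
state(); im,T=snap('wrist','g.png')
for t in ('cap_wide_centre','cap_narrow_centre'):
    print(t,[(round(d['conf'],2),w(T,d['at'])) for d in mark_of('wrist',t)[:4]])
    for d in cut_out('wrist',t)[:4]:
        ys,xs=np.where(d['mask']); print(t,d['conf'],xs.min(),xs.max(),ys.min(),ys.max(),im[d['mask']].mean(0))
hsv=cv2.cvtColor(im,cv2.COLOR_RGB2HSV); m=cv2.inRange(hsv,(105,120,60),(130,255,255))
n,l,s,c=cv2.connectedComponentsWithStats(m); print([(s[i],c[i]) for i in range(1,n) if s[i,4]>200])
```

```text
t 9.6167 p [ 0.596  -0.2152  0.1332] f [0.7786 0.1281 0.3658] op 0.059988212276656024 q [-0.4586  0.1483  1.6786 -0.0125  1.3115 -0.6517] lean 0.7197439228575735
cap_wide_centre [(0.98, array([ 0.5533, -0.1001,  0.0089])), (0.9, array([ 0.5895, -0.1873,  0.0139])), (0.9, array([ 0.695 , -0.2045,  0.0112])), (0.6, array([ 0.4828, -0.2363,  0.0135]))]
cap_wide_centre 0.85 208 255 29 85 [ 45.4094 154.5385  78.1244]
cap_wide_centre 0.72 113 162 165 210 [159.0074 106.4146  59.8326]
cap_wide_centre 0.71 235 279 135 181 [ 97.9117 180.6702 242.5706]
cap_wide_centre 0.68 326 373 177 221 [229.0521 174.1077 202.0123]
cap_narrow_centre [(0.55, array([ 0.4645, -0.1514,  0.0144]))]
cap_narrow_centre 0.73 98 148 73 116 [ 47.0035 137.8984 220.7576]
[(array([ 97,  73,  52,  45, 594], dtype=int32), array([132.0286,  96.7946])), (array([234, 135,  46,  48, 310], dtype=int32), array([255.6323, 151.5613])), (array([ 244,  262,   72,   60, 1856], dtype=int32), array([277.2764, 280.4591]))]
```

View pics/g.png

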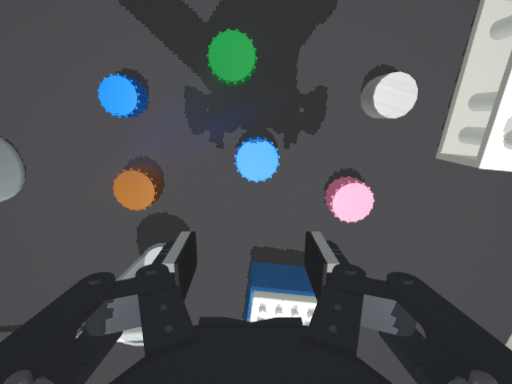

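```bash
cat >> h.py <<'E'
def capP(x): return [np.r_[ring(x[2],0),ring(x[2],.026)]+[x[0],x[1],0]]
def bluefit(im,T,cx,x0):
    m=((im[:,:,2].astype(int)-im[:,:,0]>60)&(im[:,:,2]>90)).astype(np.uint8)
    m=cv2.morphologyEx(m,cv2.MORPH_CLOSE,np.ones((5,5)))
    n,l,s,c=cv2.connectedComponentsWithStats(m); i=1+np.argmin(np.hypot(*(c[1:]-cx).T)); 
    return fit([('wrist',T,(l==i).astype(float))],capP,x0,[.005,.005,.003]),s[i]
E
python3 - <<'E'
from h import *
im=cv2.imread('pics/g.png')[:,:,::-1]; T=c2w('wrist')
print(bluefit(im,T,[257,159],[.5895,-.186,.019])); print(bluefit(im,T,[122,95],[.4645,-.152,.019]))
E
```

```text
((array([ 0.5934, -0.1791,  0.0205]), np.float64(0.04483572292692276)), array([ 234,  135,   46,   48, 1637], dtype=int32))
((array([ 0.4643, -0.1484,  0.0173]), np.float64(0.051350987130247286)), array([  97,   73,   52,   45, 1746], dtype=int32))
```

Run:
```python
from h import *
rows([.5934,-.180,.03],orient(0),5,.06)
```

```text
[[0.0202,0.0009,-0.0062,0.12,0.08,0.08,0.06],[0.0202,0.0009,-0.0061,0.12,0.08,0.08,0.06],[0.0202,0.0008,-0.0061,0.12,0.08,0.08,0.06],[0.0202,0.0008,-0.0061,0.12,0.08,0.08,0.06],[0.0202,0.0007,-0.0061,0.12,0.08,0.08,0.06]] rot [0.5822 0.3759 0.3857]
```

Request:
arm_command([
  [[0.006, 0.002, -0.015, 0.1, 0.1, 0.1, 0.06], [0.01, 0.002, -0.015, 0.1, 0.1, 0.1, 0.06], [0.022, 0, -0.001, 0.1, 0.1, 0.1, 0.06], [0.022, 0, 0, 0.1, 0.1, 0.1, 0.06], [0.022, 0, 0, 0.1, 0.1, 0.1, 0.06], [0.01, 0, 0, 0, 0, 0, 0.06], [0, 0, 0, 0, 0, 0, 0.06]],
])

```text
t: 10.45
tool_pos: [0.592, -0.1645, 0.031]
tool_rot: [1.067, 1.303, -1.057]
contact_force: [-0.1, 0.1, -0.2]
opening: 0.0605
```

Run:
```python
from h import *
state(); im,T=snap('wrist','g2.png'); print(bluefit(im,T,pix('wrist',T,[.5934,-.179,.02]),[.5934,-.180,.02])); rows([.5934,-.180,.004],orient(0),2,.06)
```

```text
t 10.45 p [ 0.592  -0.1645  0.031 ] f [-0.1332  0.1399 -0.2386] op 0.060509520588745515 q [-0.3954  0.2299  1.7737  0.0081  1.1415 -0.5983] lean 0.4660397839055112
((array([ 0.5941, -0.1847,  0.0204]), np.float64(0.04249320887044994)), array([ 215,  223,   69,   76, 3970], dtype=int32))
[[0.0138,-0.0009,0.0079,0.28,-0.23,-0.04,0.06],[0.0138,-0.0009,0.0078,0.28,-0.23,-0.04,0.06]] rot [ 0.5544 -0.4649 -0.0717]
```

Request:
arm_command([
  [[0.004, -0.001, 0.01, 0.3, -0.2, 0, 0.06], [0.009, -0.001, 0.008, 0.3, -0.2, 0, 0.06], [0.01, 0, 0, 0, 0, 0, 0.06], [0, 0, 0, 0, 0, 0, 0.06]],
])

```text
t: 10.83
tool_pos: [0.5966, -0.1841, 0.0104]
tool_rot: [1.07, 1.286, -1.065]
contact_force: [-0.7, 0.7, -0.3]
opening: 0.0598
```

Run:
```python
from h import *
state(); im,T=snap('wrist','g3.png'); print(bluefit(im,T,pix('wrist',T,[.594,-.183,.02]),[.5934,-.180,.02])); rows([.594,-.184,.003],orient(0),2,.06)
```

```text
t 10.8333 p [ 0.5966 -0.1841  0.0104] f [-0.6544  0.6504 -0.3488] op 0.05981448242620437 q [-0.4188  0.2739  1.7611  0.001   1.0992 -0.6089] lean 0.4225392082314078
((array([ 0.594 , -0.1847,  0.0204]), np.float64(0.04120194490901237)), array([ 208,  203,   81,   87, 5311], dtype=int32))
[[0.0042,-0.0016,-0.0005,-0.01,0.12,-0.22,0.06],[0.0042,-0.0016,-0.0005,-0.01,0.12,-0.22,0.06]] rot [-0.0236  0.2491 -0.4409]
```

Consistent at (.594, -.1847). Descend the rest, close gently, lift a little.

Request:
arm_command([
  [[0.004, -0.002, 0, 0, 0, 0, 0.06], [0.003, -0.001, 0.0005, 0, 0, -0.3, 0.06], [0, 0, 0, 0, 0, 0, 0.06], [0, 0, 0, 0, 0, 0, 0.03], [0, 0, 0, 0, 0, 0, 0.03], [0, 0, 0, 0, 0, 0, 0.03], [0, 0, 0, 0, 0, 0, 0.03], [0, 0, 0, 0, 0, 0, 0.03], [0, 0, 0, 0, 0, 0, 0.03]],
], squeeze=25)

```text
t: 11.63
tool_pos: [0.596, -0.1868, 0.0064]
tool_rot: [1.068, 1.283, -1.068]
contact_force: [0.0, 0.0, -0.5]
opening: 0.039
```

Run:
```python
from h import *
state(); M=R.from_rotvec(ctrl.get_obs()['tool_rot']).as_matrix(); print(M)
```

```text
t 11.6333 p [ 0.596  -0.1868  0.0064] f [ 0.0172  0.0129 -0.5345] op 0.03900891925892386 q [-0.4218  0.2797  1.7619 -0.0025  1.0915 -0.6093] lean 0.5043757391362786
[[ 0.0069  0.9822  0.1875]
 [-0.0055  0.1876 -0.9822]
 [-1.      0.0057  0.0067]]
```

Request:
arm_command([
  [[-0.015, 0, 0, 0, 0, 0, 0.03], [-0.035, 0, 0, 0, 0, 0, 0.03], [-0.04, 0, 0, 0, 0, 0, 0.03], [-0.04, 0, 0, 0, 0, 0, 0.03], [-0.04, 0, 0, 0, 0, 0, 0.03], [-0.03, 0, 0, 0, 0, 0, 0.03], [-0.01, 0.005, -0.02, 0, 0, 0, 0.03], [0, 0.006, -0.03, 0, 0, 0, 0.03], [0, 0.006, -0.03, 0, 0, 0, 0.03], [0, 0.006, -0.03, 0, 0, 0, 0.03], [0, 0.006, -0.03, 0, 0, 0, 0.03], [0, 0.006, -0.03, 0, 0, 0, 0.03], [0, 0.006, -0.03, 0, 0, 0, 0.03], [0, 0.006, -0.03, 0, 0, 0, 0.03], [0, 0.006, -0.02, 0, 0, 0, 0.03], [0, 0.005, -0.01, 0, 0, 0, 0.03], [0, 0, 0, 0, 0, 0, 0.03]],
])

```text
t: 13.05
tool_pos: [0.6028, 0.0918, 0.2486]
tool_rot: [1.077, 1.265, -1.059]
contact_force: [-0.9, -1.1, -1.0]
opening: 0.0392
```

Run:
```python
from h import *
state(); im,T=snap('wrist','k.png'); 
for k in range(2):
    for t in ('mouth','cap_wide_centre','bottle'): print(t,[(round(d['conf'],2),w(T,d['at'])) for d in mark_of('wrist',t)[:2]])
    if k==0: im,T=snap('wrist','k.png')
rows([.601,.161,.225],orient(0),2,.03)
```

```text
t 13.05 p [0.6028 0.0918 0.2486] f [-0.9131 -1.0555 -1.0146] op 0.03923631553420097 q [ 0.0329 -0.0091  1.647  -0.0081  1.4777 -0.1511] lean 1.5558777702578932
mouth [(0.62, array([0.6013, 0.1602, 0.1627])), (0.52, array([0.7717, 0.1673, 0.0014]))]
cap_wide_centre [(0.93, array([ 0.4869, -0.2315,  0.0115])), (0.88, array([0.5978, 0.094 , 0.2544]))]
bottle [(0.91, array([0.5961, 0.1633, 0.0007]))]
mouth [(0.83, array([0.6018, 0.159 , 0.1624]))]
cap_wide_centre [(0.81, array([ 0.4867, -0.2367,  0.0118])), (0.74, array([0.597 , 0.0887, 0.2542]))]
bottle [(0.78, array([ 0.5975,  0.1583, -0.0001]))]
[[0.0108,0.0054,-0.0358,-0.28,0.35,-0.65,0.03],[0.011,0.0057,-0.0357,-0.28,0.35,-0.65,0.03]] rot [-0.5605  0.7009 -1.2939]
```

View pics/k.png

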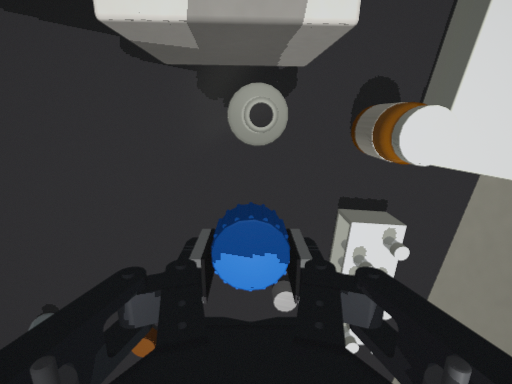

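```bash
cat >> h.py <<'E'
def measure(f,x0,show=False):
    im,T=snap('wrist',f); o=ctrl.get_obs(); H=np.array(_cal('wrist')['hand_eye'])
    m=((im[:,:,2].astype(int)-im[:,:,0]>60)&(im[:,:,2]>60)).astype(np.uint8); m=cv2.morphologyEx(m,cv2.MORPH_CLOSE,np.ones((5,5)))
    n,l,s,c=cv2.connectedComponentsWithStats(m); i=1+np.argmin(np.hypot(*(c[1:]-[250,247]).T))
    g=lambda x:[np.r_[ring(x[2],0),ring(x[2],.026)][:,[2,1,0]]*[-1,1,1]+[.0064,x[0],x[1]]]
    (y,z,r),k=fit([('wrist',H,(l==i).astype(float))],g,[0,0,.02],[.004,.004,.002])
    Rw=R.from_rotvec(o['tool_rot']); cap=o['tool_pos']+Rw.apply([-.0066,y,z])
    print('cap tool y,z,r',y,z,r,k,s[i],'world centre',cap)
    for t in range(3):
        d=cut_out('wrist','bottle')
        if d: break
        get_image('wrist')
    if d: x,k=fit([('wrist',T,d[0]['mask'].astype(float))],lambda x:bottle([x[0],x[1],0,0]),x0,[.005,.005]); print('bottle xy',x,k,d[0]['mask'].sum())
    return im,T
E
python3 - <<'E'
from h import *
im,T=measure('k2.png',[.601,.161])
g=cv2.cvtColor(im,cv2.COLOR_RGB2GRAY)[95:135,240:285]; print(g[::3,::3])
d=(g<70).astype(np.uint8); n,l,s,c=cv2.connectedComponentsWithStats(d)
for i in range(1,n):
    if s[i,4]>40: u,v=c[i]+[240,95]; print(s[i],u,v,ray('wrist',T,u,v,.165))
E
```

```text
cap tool y,z,r -0.001221790697527356 -0.0014708584522231053 0.019945019179242157 0.03251031006840111 [ 211  203   79   89 5501] world centre [0.601  0.0902 0.2539]
bottle xy [0.5987 0.1593] 0.02072132745803588 3057
[[141 143 145 146 147 148 148 148 146 146 146 144 143 138  66]
 [141 143 144 147 162 138 141 141 140 138 146 145 143 141 134]
 [142 144 148 144 141 157 163 164 164 158 140 146 143 142 140]
 [141 144 157 143 162 116  53  53  53 119 162 139 144 142 140]
 [142 158 132 159  89  53  52  52  52  51  89 159 134 142 141]
 [140 159 139 151  52  53  52  51  51  50  50 163 135 141 139]
 [141 153 149 125  53  51  51  51  51  49  50 129 144 141 139]
 [140 152 147 121  51  51  50  50  47  49  47 129 143 140 137]
 [137 155 139 151  51  50  48  49  48  48  47 162 131 138 137]
 [136 154 124 159  48  48  49  47  47  48  82 154 126 136 135]
 [135 138 152 135 161  69  48  47  47 110 160 127 136 135 134]
 [133 134 142 138 131 156 158 155 163 153 124 133 134 134 129]
 [131 132 133 136 160 119 124 126 122 121 134 134 133 131 115]
 [129 130 131 132 133 133 135 134 133 133 132 131 130 124  49]]
[ 10   8  22  24 419] 260.7016706443914 114.85918854415274 [0.5988 0.1592 0.165 ]
```

Run:
```python
from h import *
rows([.6003,.158,.20],orient(0),5,.03)
```

```text
[[0.0093,0.0018,-0.0138,-0.11,0.14,-0.26,0.03],[0.0094,0.0019,-0.0137,-0.11,0.14,-0.26,0.03],[0.0094,0.0019,-0.0137,-0.11,0.14,-0.26,0.03],[0.0094,0.002,-0.0137,-0.11,0.14,-0.26,0.03],[0.0094,0.0021,-0.0137,-0.11,0.14,-0.26,0.03]] rot [-0.5346  0.6979 -1.3031]
```

Request:
arm_command([
  [[0.005, 0.002, -0.014, -0.1, 0.15, -0.3, 0.03], [0.005, 0.002, -0.014, -0.1, 0.15, -0.3, 0.03], [0.007, 0.002, -0.014, -0.1, 0.15, -0.3, 0.03], [0.009, 0.002, -0.013, -0.1, 0.15, -0.3, 0.03], [0.009, 0.001, -0.007, -0.1, 0.1, -0.2, 0.03], [0.004, 0, -0.002, 0, 0, 0, 0.03], [0, 0, 0, 0, 0, 0, 0.03], [0, 0, 0, 0, 0, 0, 0.03]],
])

```text
t: 14.22
tool_pos: [0.5984, 0.1619, 0.2011]
tool_rot: [1.063, 1.301, -1.072]
contact_force: [-0.1, -0.3, 0.1]
opening: 0.0392
```

Run:
```python
from h import *
state(); im,T=measure('k3.png',[.599,.159]); rows([.6003,.158,.20],orient(0),1,.03); print(pix('wrist',T,[.5988,.1592,.165]))
```

```text
t 14.2167 p [0.5984 0.1619 0.2011] f [-0.0677 -0.2686  0.0649] op 0.039222725984907246 q [ 0.1436  0.0662  1.6497  0.0015  1.4343 -0.049 ] lean 0.5020500788776245
cap tool y,z,r -0.0013848676026298953 -0.00149304277091249 0.019954246941063722 0.03357421945012008 [ 211  203   79   89 5470] world centre [0.5968 0.1629 0.2077]
bottle xy [0.5987 0.162 ] 0.5055269650558027 2869
[[0.0016,0.001,0.0036,0.09,-0.11,0.45,0.03]] rot [ 0.0883 -0.11    0.447 ]
[252.2122 223.1915]
```

View pics/k3.png

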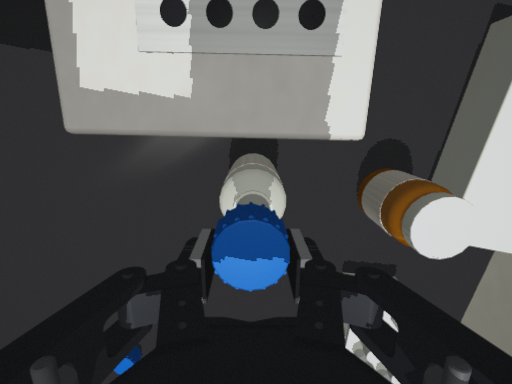

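Request:
arm_command([
  [[0.002, 0.001, 0.0035, 0, 0, 0.4, 0.03], [0, 0, 0, 0, 0, 0, 0.03], [0, 0, 0, 0, 0, 0, 0.03]],
])

```text
t: 14.57
tool_pos: [0.6014, 0.1566, 0.201]
tool_rot: [1.07, 1.292, -1.066]
contact_force: [0.2, 1.0, 0.1]
opening: 0.0392
```

```bash
cat >> h.py <<'E'
def occl(f,x0,vmax=200):
    im,T=snap('wrist',f)
    for t in range(3):
        d=cut_out('wrist','bottle')
        if d: break
        get_image('wrist')
    m=d[0]['mask'].astype(float)
    def cost(x): s=sil('wrist',T,bottle([x[0],x[1],0,0])); return np.abs(s-m)[:vmax].sum()/m[:vmax].sum()
    r=minimize(cost,x0,method='Nelder-Mead',options=dict(initial_simplex=np.array([x0,[x0[0]+.005,x0[1]],[x0[0],x0[1]+.005]]),xatol=1e-4)); print('occl',r.x,r.fun)
E
python3 - <<'E'
from h import *
state(); occl('k4.png',[.5988,.1592]); rows([.6003,.158,.20],orient(0),1,.03)
E
```

```text
t 14.5667 p [0.6014 0.1566 0.201 ] f [0.2191 1.0275 0.1133] op 0.03918311157830931 q [ 0.1345  0.0626  1.6535  0.0014  1.4229 -0.0555] lean 0.1662290740151485
occl [0.599  0.1594] 0.01847160510201826
[[0.001,-0.0008,-0.0014,-0.0,-0.07,-0.14,0.03]] rot [-0.0021 -0.0696 -0.1394]
```

Request:
arm_command([
  [[0.004, -0.0004, -0.0013, 0, 0, 0, 0.03], [0.004, 0, 0, 0, 0, 0, 0.03], [0, 0, 0, 0, 0, 0, 0.03]],
])

```text
t: 14.92
tool_pos: [0.6012, 0.1576, 0.1932]
tool_rot: [1.072, 1.291, -1.065]
contact_force: [-1.1, -0.2, -1.1]
opening: 0.0393
```

Run:
```python
from h import *
state(); occl('k5.png',[.5988,.1592]); rows([.6004,.1582,.15],orient(0),1,.03)
```

```text
t 14.9167 p [0.6012 0.1576 0.1932] f [-1.1067 -0.1578 -1.1194] op 0.0392682221536756 q [ 0.1361  0.0674  1.6618  0.0014  1.4083 -0.0532] lean 0.24514845188861906
occl [0.599  0.1593] 0.017036818583970416
[[0.0438,-0.0011,-0.0007,-0.05,-0.06,-0.27,0.03]] rot [-0.0502 -0.064  -0.2682]
```

Request:
arm_command([
  [[0.004, -0.0008, -0.0005, 0, 0, 0, 0.03], [0.004, 0, 0, 0, 0, 0, 0.03], [0.004, 0, 0, 0, 0, 0, 0.03], [0.003, 0, 0, 0, 0, 0, 0.03], [0, 0, 0, 0, 0, 0, 0.03]],
])

```text
t: 15.43
tool_pos: [0.6005, 0.1583, 0.1772]
tool_rot: [1.072, 1.291, -1.064]
contact_force: [0.6, 0.1, 0.0]
opening: 0.0395
```

Run:
```python
from h import *
state(); occl('k6.png',[.5988,.1592]); rows([.6004,.1582,.15],orient(0),1,.03)
```

```text
t 15.4333 p [0.6005 0.1583 0.1772] f [0.6189 0.1319 0.0391] op 0.03947430922570945 q [ 0.1373  0.0782  1.6777  0.0015  1.3809 -0.0524] lean 0.2809843499732628
occl [0.5995 0.1584] 0.020898342862680493
[[0.0279,-0.0005,0.0001,-0.03,-0.06,-0.31,0.03]] rot [-0.0299 -0.0649 -0.3136]
```

Request:
arm_command([
  [[0.003, 0, 0, 0, 0, 0, 0.03], [0.003, 0, 0, 0, 0, 0, 0.03], [0.003, 0, 0, 0, 0, 0, 0.03], [0, 0, 0, 0, 0, 0, 0.03]],
])

```text
t: 15.87
tool_pos: [0.6013, 0.1584, 0.1688]
tool_rot: [1.073, 1.289, -1.063]
contact_force: [0.2, -0.6, -0.7]
opening: 0.0391
```

Run:
```python
from h import *
state(); occl('k6.png',[.5988,.1592])
```

```text
t 15.8667 p [0.6013 0.1584 0.1688] f [ 0.2377 -0.6411 -0.6594] op 0.039141784970080015 q [ 0.1373  0.0857  1.6844  0.0015  1.3646 -0.0524] lean 0.4014710776128591
occl [0.5991 0.1595] 0.016985157843915962
```

Request:
arm_command([
  [[0.003, -0.0005, 0, 0, 0, 0, 0.03], [0.003, 0, 0, 0, 0, 0, 0.03], [0.003, 0, 0, 0, 0, 0, 0.03], [0, 0, 0, 0, 0, 0, 0.03]],
])

```text
t: 16.3
tool_pos: [0.6014, 0.1583, 0.1602]
tool_rot: [1.074, 1.288, -1.062]
contact_force: [-0.0, -0.3, -0.5]
opening: 0.0392
```

Run:
```python
from h import *
state(); occl('k6.png',[.5988,.1592])
```

```text
t 16.3 p [0.6014 0.1583 0.1602] f [-0.0077 -0.349  -0.5182] op 0.03917131153725987 q [ 0.1373  0.0922  1.6923  0.0012  1.3484 -0.0524] lean 0.5003390147902345
occl [0.5992 0.159 ] 0.023739410571530842
```

Sliding on without force. Level the tool slightly and go on to the seat (tip ≈ 0.150).

Request:
arm_command([
  [[0.003, -0.0005, 0, 0, 0, -0.4, 0.03], [0.003, 0, 0, 0, 0, 0, 0.03], [0.002, 0, 0, 0, 0, 0, 0.03], [0.001, 0, 0, 0, 0, 0, 0.03], [0, 0, 0, 0, 0, 0, 0.03]],
])

```text
t: 16.82
tool_pos: [0.6015, 0.1583, 0.1512]
tool_rot: [1.07, 1.292, -1.066]
contact_force: [0.5, 0.7, -0.9]
opening: 0.0392
```

Request:
arm_command([
  [[0.001, 0, 0, 0, 0, 0, 0.03], [0, 0, 0, 0, 0, 0, 0.03], [0, 0, 0, 0, 0, 0, 0.045], [0, 0, 0, 0, 0, 0, 0.05], [0, 0, 0, 0, 0, 0, 0.06], [0, 0, 0, 0, 0, 0, 0.06], [0, 0, 0, 0, 0, 0, 0.06], [-0.02, 0, 0, 0, 0, 0, 0.06], [-0.03, 0, 0, 0, 0, 0, 0.06], [-0.03, 0, 0, 0, 0, 0, 0.06], [0, 0.0, 0.03, 0, 0, 0, 0.06], [0, 0.0, 0.03, 0, 0, 0, 0.06], [0, 0, 0, 0, 0, 0, 0.06]],
])

```text
t: 17.9
tool_pos: [0.6125, 0.099, 0.2338]
tool_rot: [1.066, 1.293, -1.064]
contact_force: [-0.3, 0.1, -0.4]
opening: 0.06
```

Run:
```python
from h import *
state(); im,T=snap('wrist','m.png')
x0=[.599,.159,.02]
g=lambda x:[np.r_[ring(.02,-.013),ring(.02,.013)]+x]
m=((im[:,:,2].astype(int)-im[:,:,0]>60)&(im[:,:,2]>60)).astype(np.uint8); m=cv2.morphologyEx(m,cv2.MORPH_CLOSE,np.ones((5,5)))
n,l,s,c=cv2.connectedComponentsWithStats(m); i=1+np.argmin(np.hypot(*(c[1:]-pix('wrist',T,[.599,.159,.165])).T)); print(s[i])
print('cap',fit([('wrist',T,(l==i).astype(float))],g,[.599,.159,.157],[.004,.004,.01]))
for n in('wrist','scene','top'):
    if n!='wrist': snap(n,'z.png'); 
    print(n,[(t,round(d['conf'],2),w(c2w(n),d['at'])) for t in('cap_wide_centre','bottle','mouth') for d in mark_of(n,t)[:5] if np.hypot(*(w(c2w(n),d['at'])[:2]-[.6,.16]))<.05])
for t in ['tube_rack','tip_box','beaker','flask','pipette','wash_jar','steel_weight']: print(t,[w(c2w('top'),d['at']) for d in mark_of('top',t)[:1]])
b=cv2.imread('pics/z.png')
a=cv2.imread('pics/m.png'); cv2.imwrite('pics/mm.png',np.hstack([cv2.resize(a,(400,300)),cv2.resize(b,(400,300))]))
```

```text
t 17.9 p [0.6125 0.099  0.2338] f [-0.3229  0.069  -0.3581] op 0.05997317581903293 q [ 0.0403  0.0392  1.6227  0.0002  1.4775 -0.1536] lean 0.12824943378344486
[ 224   97   55   58 2334]
cap (array([0.5998, 0.1603, 0.1536]), np.float64(0.04599694205017053))
wrist [('cap_wide_centre', 0.94, array([0.5992, 0.1627, 0.152 ]))]
scene [('cap_wide_centre', 0.56, array([0.5955, 0.165 , 0.1571])), ('bottle', 0.59, array([0.5956, 0.1618, 0.0004])), ('mouth', 0.61, array([0.597 , 0.1588, 0.169 ]))]
top []
tube_rack []
tip_box [array([ 0.6572, -0.3584, -0.003 ])]
beaker [array([ 0.5156, -0.3209, -0.003 ])]
flask [array([ 0.3275, -0.2491, -0.0015])]
pipette [array([ 0.3792, -0.4545, -0.0024])]
wash_jar []
steel_weight [array([ 0.6999, -0.1056, -0.0002])]
```

View pics/mm.png

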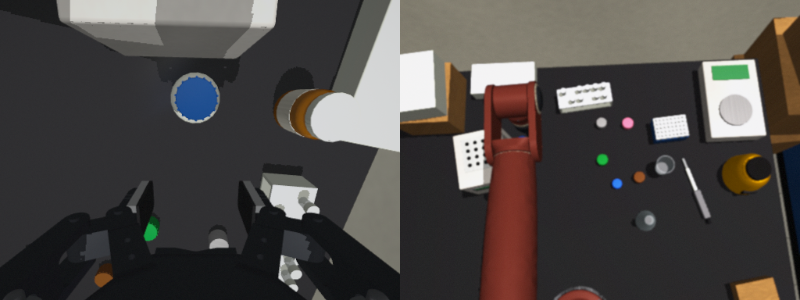

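```bash
python3 -c "
from station import finish_job
print(finish_job())"
```

```text
the job is handed in; nothing more can be done
None
```

I handed the job in at about 18 s; the bottle stands upright with the wider cap on its neck. `finish_job` reports no verdict, so this rests on my own checks.

**What I did**
- **Raising the bottle:** I pushed its foot rim towards the heater until it leaned about 20°, then pulled the fingers back fast so it tipped onto its foot.
- **Choosing the cap:** I measured both blue caps in the wrist camera. The radii came out at 20.5 mm and 17.3 mm, so I took the first as the wider one.
- **Fitting the cap:** I lined it up over the mouth by camera and lowered it until the fingertips were about 1 mm above the calculated seat. I then commanded a further 1 mm down and opened the fingers. I felt no resistance on the way down, so there was no clear force reading of it seating.

**Last checks**
- **Bottle:** after tipping it fits as upright near (0.599, 0.159), and the mouth and foot agree within about 0.5 mm.
- **Cap:** the wrist view shows it concentric on the bottle. Its fitted centre is (0.600, 0.160, 0.154), against 0.157 m high when fully on. The networks put it at 0.152 and 0.157 m. The spread is camera error, about 3–5 mm in height.
- **Bystanders:** the tip box, beaker, flask, pipette and steel weight are where they started, within about 4 mm.
- **What the checks missed:** the arm blocked the overhead view of the bottle. The networks reported neither the tube rack nor the wash jar in the last overhead picture, so I have no final position for them. In the last pictures both look undisturbed, and I did no work close to them.

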